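# Close the gas tap

### The job

The gas tap with the yellow lever has been left open: push its lever clockwise (seen from above) through the quarter turn to its end stop, square to the nozzle, so that the gas is shut off. Leave the tap with the blue lever open.

Things in the scene. Friction and masses are not known exactly. Their poses are not given: they have to be found in the camera images.
- gas_pivot (a point): gas tap fixed on the bench: white column, foot 60 mm across, steel valve block 36 mm wide, nozzle 67 mm long with its top at z = 0.077, yellow lever above. Point: on the lever's upright turning axis at its mid-height, z = 0.115. Frame: z up, nozzle along -x. The lever is a level bar, tip 100 mm from the axis; yellow grip 32 to 100 mm out, 12 mm wide, z = 0.107 to 0.123
- gas_lever (a joint): angle of the yellow lever, rad: 0 = open, lever above the nozzle (-x of the tap's frame); grows clockwise seen from above; pi/2 = closed, at the end stop, lever along +y of the tap's frame. Stays where left: friction 0.15 N m (about 2 N at 75 mm), no spring. A microscope 430 mm high (x over 0.40, y -0.09 to 0.09) stands between the taps
- air_pivot (a point): compressed-air tap fixed on the bench: white column, foot 60 mm across, steel valve block 36 mm wide, nozzle 67 mm long with its top at z = 0.077, blue lever above. Point: on the lever's upright turning axis at its mid-height, z = 0.115. Frame: z up, nozzle along -x. The lever is a level bar, tip 100 mm from the axis; blue grip 32 to 100 mm out, 12 mm wide, z = 0.107 to 0.123
- air_lever (a joint): angle of the blue lever, rad: 0 = open, lever above the nozzle (-x of the tap's frame); grows clockwise seen from above; pi/2 = closed, at the end stop, lever along +y of the tap's frame. Stays where left: friction 0.15 N m (about 2 N at 75 mm), no spring

How it is judged:
By the outcome, as a careful person would: the job done as asked, in the order asked, and still so for the second after the job is handed in, with the robot touching nothing.
It also fails if it takes over 40 s, if anything falls off the work surface, if the arm or the gripper's body presses on something with over 40 N, if the wrist force passes 120 N, or if a joint passes its speed limit or range.

### The arm

A 7-joint arm with a two-finger parallel gripper is mounted at the origin on a cart in front of the work surface, level with it; the furniture and walls round the work are solid. World frame = base frame: x ahead of the robot, y to its left, z up, the work surface at z = 0. Lengths are in mm, angles in degrees, forces in N, time in s.
With the tool pointing down it reaches from about 425 to 1025 mm from the base axis. Payload 9.4 kg.
Tool frame: the origin (TCP) lies midway between the tips of the shut fingers; the grasp point (between the pads) lies 19 mm behind it; z points along the fingers, y is the direction in which the jaws open and shut (so a half turn about z gives the same grasp; the last joint's range is limited). The gripper opens to 93 mm and grips with 3 to 60 N. Pads are 15 mm wide; open, the fingers measure 128 mm over their backs; the gripper's body (75 mm by 188 mm) begins 65 mm behind the grasp point.
Start: joints at [-71.832, 34.337, -0.143, 91.639, 0.103, 54.024, -4.572], TCP at [278.187, 669.504, 218.618] pointing down, gripper open.
Joint ranges: [-147.43, 147.43], [-19.82, 112.94], [-74.19, 73.91], [6.32, 146.72], [-59.91, 239.91], [6.04, 106.73], [-150.56, 150.56]. Speed limits (degrees/s): [127.2, 127.2, 172.46, 172.46, 180, 180, 180].

### API

Orientations are given as [roll, pitch, yaw] about the fixed x, y, z axes, in that order (R = Rz(yaw) Ry(pitch) Rx(roll)).
In Python, from cell import get_state, vision, manip gives the robot as it stands.
- The arm moves only by the tool servo_tool, never from a script. Its argument "targets" is one flat list of numbers, 4 for each row, row after row: the shift along the tool's x, y, z in mm, then the turn about the tool's z in degrees. A call has 1 to 10 rows; each row shifts and turns the commanded pose from where the row before left it, along the tool's axes as they then stand; what a row does not reach is not made up. A row lasts 1/12 s, in which the tool goes at most 41.7 mm and 7.16 degrees, less where a joint would pass 70% of its speed; a pose out of reach is approached as far as the arm can. A call is refused whole if a number of a shift passes 41.7 or a number of a turn 7.16, either way. A call with a gripper value outside its range is refused whole. "hand" is the opening, from 0 (shut) to 1 (fully open), set as the call begins (left out, the last holds). The fingers move at their own pace and stop on an object; "force" is the grip in N (left out, the last holds). Time passes only in rows, so rows that do not move let the fingers close. It gives the time, the measured TCP pose, the force and the opening at its end, in the units of the state.
- get_state(): the state, without advancing time (a new reading comes with each control period).
- vision.get_image(name): name is "scene" or "top"; returns the picture (480x640x3 uint8, red, green, blue); there is no depth.
- vision.camera_info(name): a dict with "fx", "fy", "cx", "cy" (pixels), "pose" (4x4, takes a point from camera to world coordinates). Camera axes: x right, y up, looking along -z (the intrinsics and any distortion apply to the point x, -y, -z); pixel columns grow to the right and rows downward; lengths in mm; the calibration is good to about 2 mm. A picture is of the moment at which its call begins. camera_info takes no time and is no camera call.
- manip.sign_off(): hands the job in, once; it reports no verdict.
Trained networks look in the newest picture that a camera, given by its name, has taken for a name from the list of things; names that differ only in an ending like _2 or _b are one class to them, and where a whole thing is asked for, a point or a joint stands for the part that bears it (a point fixed in the world has none). Each returns a list of dicts, best first, with "p" (0 to 1); they miss things now and then, are a little off and sometimes report something else, mostly with a low value. They report only what shows in the picture. A call takes as long as a camera call.
- vision.search_frame(label, camera): "rect" ([centre column, centre row, width, height] in pixels, round what is visible of it).
- vision.regions_of(label, camera): "mask" (480x640 bool, what is visible of it) and "rect" ([centre column, centre row, width, height] in pixels, round what is visible of it).
- vision.spot_point(label, camera): "point" ([row, column] in pixels: a listed point, or the origin of a listed thing).
The state is a dict: "time": time; "joint_pos": joint angles; "qd": joint speeds; "effort": joint torques, N m; "eef_pos": TCP position; "tool_rot": TCP orientation; "wrist_force": force on the tool from outside, world axes, zero at the start; "ft_torque": the same for the moment, N m; "finger_gap": opening from 0.0 (shut) to 1.0 (fully open).
Only numpy, scipy, OpenCV 4.12 (cv2) and the standard library are available. Lean on these libraries where they do the work, as an engineer would, in place of code of your own. Each camera call takes 0.05 s, during which the arm holds its last target.

## Working session

There is one attempt and no reset: what is moved stays moved. The work goes in short steps, Python scripts to look and compute and a tool call to move; the robot and the scene stay as the last step left them, time stands still between calls to the robot, and variables do not carry over. Pictures are saved under pics/ and viewed, and the job is handed in when it is done.

Besides the shell and the picture viewer there is one more tool, called after ">>>" as a command line: name --argument value ..., lists and objects as JSON in quotes. servo_tool: Moves the arm, as the interface text tells. Its arguments: {"type":"object","properties":{"targets":{"type":"array","items":{"type":"number"}},"hand":{"type":"number"},"force":{"type":"number"}},"required":["targets"]}

```bash
mkdir -p pics
python3 - <<'E'
from cell import get_state, vision
import cv2, numpy as np
s=get_state(); print({k:np.round(v,3).tolist() for k,v in s.items()})
for c in("scene","top"):
    im=vision.get_image(c); cv2.imwrite(f"pics/{c}0.png",im[:,:,::-1])
    i=vision.camera_info(c); print(c,i)
    for l in("gas_pivot","air_pivot"):
        print(l,vision.spot_point(l,c)[:3])
E
```

```text
{'time': 0.0, 'joint_pos': [-71.83, 34.385, -0.143, 91.68, 0.102, 54.023, -4.573], 'qd': [-0.01, -0.037, 0.067, 0.014, 0.011, -0.048, 0.056], 'effort': [-0.0, -76.506, 1.497, -25.236, -0.052, 0.017, 0.0], 'eef_pos': [278.058, 669.047, 217.758], 'tool_rot': [-179.913, 0.009, 157.435], 'wrist_force': [-0.068, -0.329, 0.573], 'ft_torque': [0.03, 0.0, -0.013], 'finger_gap': 0.998}
scene {'fx': 467.4289333977753, 'fy': 467.4289333977753, 'cx': 316.40411517257945, 'cy': 232.3134322506188, 'pose': array([[ 7.76158767e-01,  4.54725880e-01, -4.36808817e-01,
         2.94184010e+01],
       [-6.30537374e-01,  5.60219544e-01, -5.37193338e-01,
        -6.08155913e+02],
       [ 4.33123124e-04,  6.92371603e-01,  7.21540973e-01,
         9.51218524e+02],
       [ 0.00000000e+00,  0.00000000e+00,  0.00000000e+00,
         1.00000000e+00]])}
gas_pivot [{'point': [343.5, 423.2], 'p': 0.67}]
air_pivot [{'point': [190.5, 249.5], 'p': 0.66}]
top {'fx': 602.1173198423596, 'fy': 602.1173198423596, 'cx': 331.4140149721259, 'cy': 244.1102084609963, 'pose': array([[ 9.33733870e-03,  9.74674564e-01, -2.23433005e-01,
         1.90472062e+02],
       [-9.99941076e-01,  7.86388089e-03, -7.48351314e-03,
        -2.34534353e+01],
       [-5.53693938e-03,  2.23489716e-01,  9.74690561e-01,
         1.62219924e+03],
       [ 0.00000000e+00,  0.00000000e+00,  0.00000000e+00,
         1.00000000e+00]])}
gas_pivot [{'point': [253.4, 463.9], 'p': 0.6}]
air_pivot [{'point': [257.0, 225.6], 'p': 0.93}]
```

View pics/scene0.png

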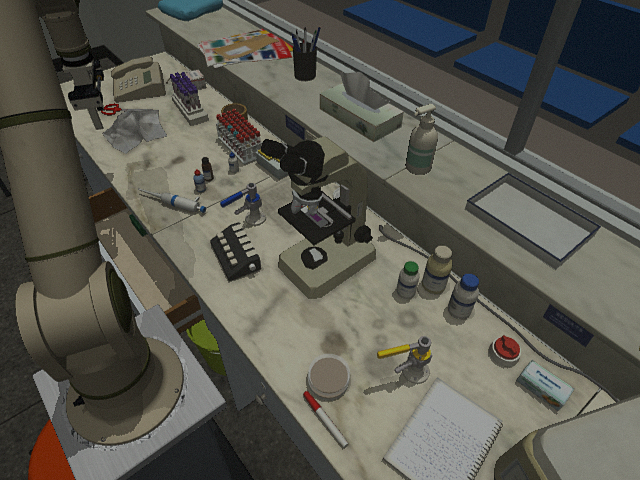

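View pics/top0.png

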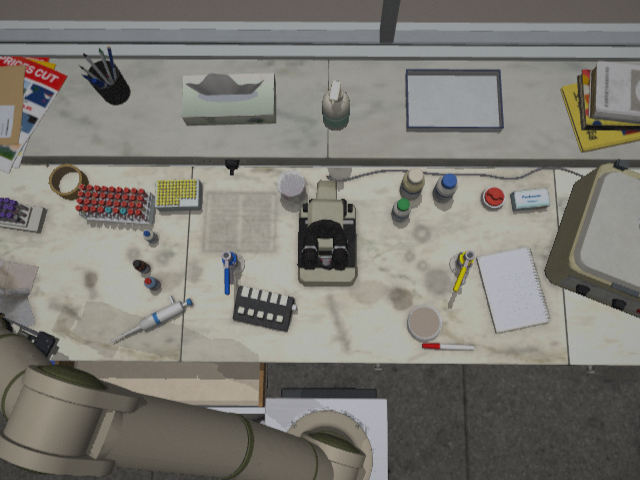

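The top view shows the gas tap at about (467,256) with its yellow lever tip at (452,305), and the blue tap at about (232,260). The microscope stands between them at about (327,240). The arm starts at far left.

```bash
cat > h.py <<'E'
from cell import get_state, vision
import cv2, numpy as np
def ray(c,u,v):
    i=vision.camera_info(c); P=np.array(i["pose"])
    d=P[:3,:3]@np.array([(u-i["cx"])/i["fx"],-(v-i["cy"])/i["fy"],-1]); return P[:3,3],d/np.linalg.norm(d)
def atz(c,u,v,z):
    o,d=ray(c,u,v); return o+d*(z-o[2])/d[2]
def proj(c,p):
    i=vision.camera_info(c);P=np.array(i["pose"]); q=P[:3,:3].T@(np.array(p)-P[:3,3]); return np.array([i["cx"]+i["fx"]*q[0]/-q[2], i["cy"]-i["fy"]*q[1]/-q[2]])
def yellow(im,z=123):
    hsv=cv2.cvtColor(im,cv2.COLOR_RGB2HSV); return cv2.inRange(hsv,(22,150,90),(35,255,255))
E
python3 - <<'E'
from h import *
for n,z in(("gas",115),("air",115)):
    pass
print(atz("scene",423.2,343.5,115),atz("top",463.9,253.4,115))
print("air",atz("scene",249.5,190.5,115),atz("top",225.6,257,115))
for c,roi in(("top",(240,320,430,490)),("scene",(325,375,370,445))):
    im=cv2.imread(f"pics/{c}0.png")[:,:,::-1].copy()
    m=yellow(im); k=np.zeros_like(m);a,b,e,f=roi;k[a:b,e:f]=m[a:b,e:f]
    v,u=np.nonzero(k); pts=np.array([atz(c,x,y,118)[:2] for x,y in zip(u,v)])
    mu=pts.mean(0); w,V=np.linalg.eigh(np.cov((pts-mu).T)); d=V[:,1]
    t=(pts-mu)@d; print(c,len(u),"centre",mu,"dir",d,np.degrees(np.arctan2(d[1],d[0])),"ext",mu+d*t.min(),mu+d*t.max(),np.ptp(t))
    o=cv2.resize(im[a-20:b+20,e-30:f+30],None,fx=5,fy=5,interpolation=cv2.INTER_NEAREST)
    cv2.imwrite(f"pics/{c}_crop.png",cv2.resize(o,(800,600))[:,:,::-1] if 0 else o[:600,:800,::-1])
for n,u,v,z in(("green bottle",402,205,90),("white bottle",413,178,120),("petri",424,323,10)): print(n,atz("top",u,v,z))
E
```

```text
[ 506.89313992 -362.92206897  115.        ] [ 514.34749245 -350.72787688  115.        ]
air [493.87102776 250.74057297 115.        ] [499.96225199 258.4875603  115.        ]
top 175 centre [ 464.03576289 -339.68253155] dir [-0.96187801  0.27347888] 164.1286141136543 ext [ 516.9001449  -354.71280765] [ 417.86671884 -326.55585811] 102.95840560427852
scene 267 centre [ 460.94705383 -350.83010131] dir [-0.71675997  0.69731997] 135.7876216529657 ext [ 498.85340463 -387.70835399] [ 425.21475258 -316.0669335 ] 102.7382314638044
green bottle [ 649.47830986 -197.6371098    90.        ]
white bottle [ 714.50077174 -224.30995775  120.        ]
petri [ 346.3714905  -259.79855419   10.        ]
```

View pics/top_crop.png

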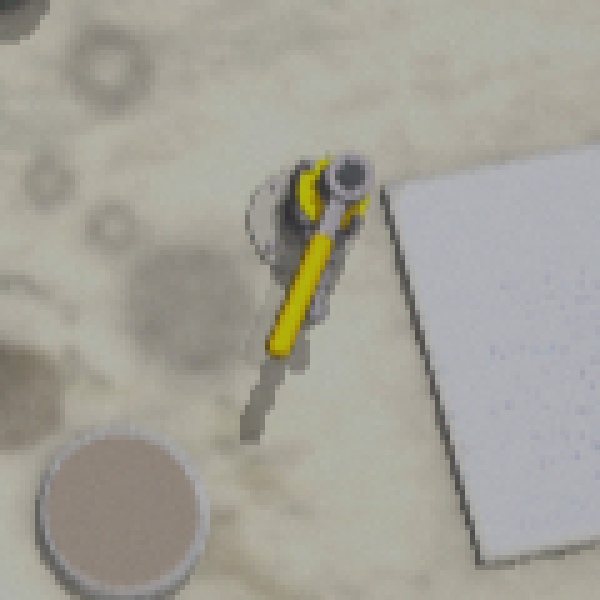

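View pics/scene_crop.png

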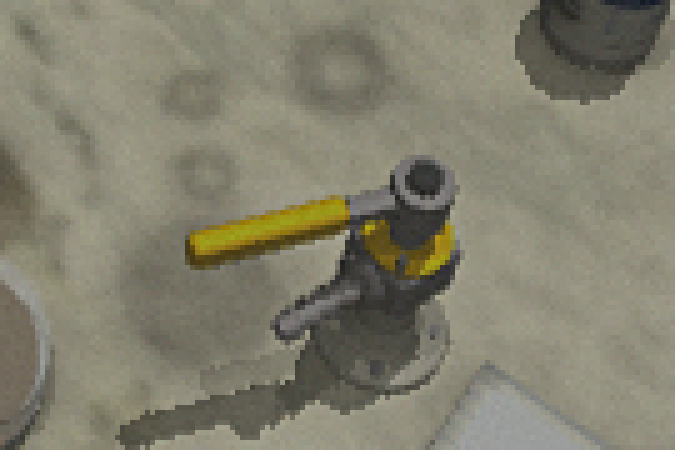

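Run:
```python
from h import *
def tri(t,s):
    A=[];b=[]
    for c,p in(("top",t),("scene",s)):
        o,d=ray(c,*p);M=np.eye(3)-np.outer(d,d);A.append(M);b.append(M@o)
    return np.linalg.solve(sum(A),sum(b))
for n,t,s in(("tip",(455.6,290.4),(378,355)),("near",(464.4,267),(410,346.6)),("hub",(470,255.4),(424.8,340.6))):
    print(n,tri(t,s).round(1))
for c,ps in(("top",((455.6,290.4),(464.4,267),(470,255.4))),("scene",((378,355),(410,346.6),(424.8,340.6)))):
    for p,z in zip(ps,(115,115,140)): print(c,atz(c,*p,z).round(1))
# microscope & bottle tops, shelf
print([atz("top",u,v,z).round() for u,v,z in((335,125,0),(460,160,0),(320,170,150))])
```

```text
tip [ 417.7 -325.1  117.5]
near [ 479.6 -350.9  116.1]
hub [ 507.2 -363.7  126.7]
top [ 418.8 -326.   115. ]
top [ 479.  -350.6  115. ]
top [ 504.  -360.4  140. ]
scene [ 418.  -323.9  115. ]
scene [ 481. -351.  115.]
scene [ 499.9 -367.9  140. ]
[array([916., -18.,   0.]), array([ 811., -375.,   -0.]), array([724.,  19., 150.])]
```

>>> servo_tool --targets '[0,0,-40,0,0,0,-40,0,0,0,-40,0,0,0,-40,0,0,0,-40,0,0,0,-40,0,0,0,-40,0,0,0,-10,0]' --hand 0

```text
time: 0.97
eef_pos: [278.5, 670.2, 516.2]
tool_rot: [179.5, -0.0, 157.4]
wrist_force: [0.2, -0.2, 1.0]
finger_gap: 0.476
```

>>> servo_tool --targets '[-23,-26.5,0,0,-23,-26.5,0,0,-23,-26.5,0,0,-23,-26.5,0,0,-23,-26.5,0,0,-23,-26.5,0,0,-23,-26.5,0,0,-23,-26.5,0,0,-23,-26.5,0,0,-23,-26.5,0,0]'

```text
time: 1.8
eef_pos: [389.1, 334.7, 508.6]
tool_rot: [180.0, 0.0, 157.4]
wrist_force: [1.2, -0.1, -0.5]
finger_gap: 0.007
```

>>> servo_tool --targets '[-23,-26.5,0,0,-23,-26.5,0,0,-23,-26.5,0,0,-23,-26.5,0,0,-23,-26.5,0,0,-23,-26.5,0,0,-23,-26.5,0,0,-23,-26.5,0,0,-23,-26.5,0,0,-23,-26.5,0,0]'

```text
time: 2.63
eef_pos: [499.6, 1.8, 508.8]
tool_rot: [180.0, 0.0, 157.4]
wrist_force: [0.9, 0.2, -0.6]
finger_gap: 0.003
```

Run:
```python
from h import *
s=get_state(); print({k:np.round(v,1).tolist() for k,v in s.items()})
im=vision.get_image("scene"); cv2.imwrite("pics/s1.png",im[:,:,::-1])
piv=np.array([510,-363.5]); d0=np.radians(157.4)
yaw=np.radians(157.4); X=np.array([np.cos(yaw),np.sin(yaw)]); Y=np.array([np.sin(yaw),-np.cos(yaw)])
print(proj("scene",[*(piv+67*X),71]),"nozzle tip, seen (398,370)")
for th in range(0,91,10):
    a=d0-np.radians(th); d=np.array([np.cos(a),np.sin(a)]); n=np.array([np.sin(a),-np.cos(a)])
    sup=17.5*abs(n@Y)+7.5*abs(n@X)
    for g in((25,0) if th==0 else (0,)):
        p=piv+75*d-n*(6+sup+g); print(th,g,p.round(1),"tool",round((p-piv)@X,1),round((p-piv)@Y,1))
p=np.array(s["eef_pos"][:2])-piv; print("now tool rel", p@X,p@Y)
```

```text
{'time': 2.6, 'joint_pos': [-28.7, 5.0, 24.8, 96.0, -2.1, 79.4, 63.8], 'qd': [32.5, 12.0, 23.2, -11.2, -6.7, 0.9, 56.4], 'effort': [-4.1, -38.1, 0.4, -29.5, 0.3, 0.2, -1.7], 'eef_pos': [499.6, 1.8, 508.8], 'tool_rot': [180.0, 0.0, 157.4], 'wrist_force': [0.9, 0.2, -0.6], 'ft_torque': [-0.0, -0.0, 0.0], 'finger_gap': 0.0}
[391.18943357 362.14041994] nozzle tip, seen (398,370)
0 25 [ 422.1 -379.5] tool 75.0 -48.5
0 0 [ 431.7 -356.4] tool 75.0 -23.5
10 0 [ 433.6 -343.8] tool 78.1 -11.1
20 0 [ 437.9 -331.1] tool 79.0 2.2
30 0 [ 444.7 -319. ] tool 77.4 15.9
40 0 [ 454.  -308.1] tool 73.0 29.7
50 0 [ 465.6 -298.8] tool 65.8 42.7
60 0 [ 479.3 -291.9] tool 55.9 54.3
70 0 [ 494.4 -287.7] tool 43.5 64.0
80 0 [ 510.3 -286.7] tool 29.2 71.0
90 0 [ 526.4 -289.1] tool 13.5 75.0
now tool rel 149.95715597205114 333.2322670763967
```

View pics/s1.png

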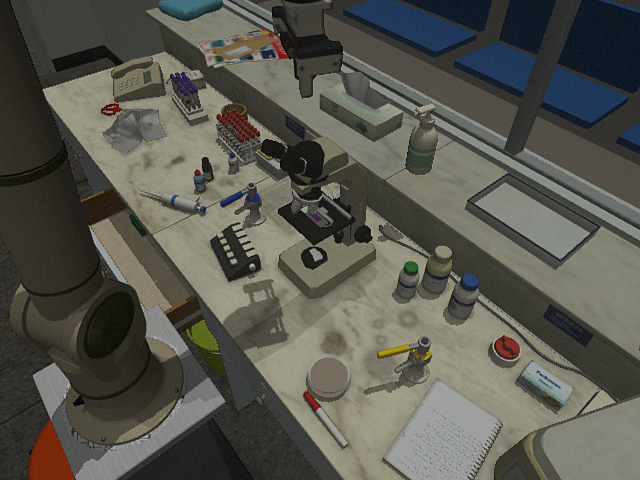

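The arm is above the microscope and everything is clear. In the picture the nozzle tip at (398,370) doesn't look parallel to the lever, so I'm checking that.

>>> servo_tool --targets '[-6,-38,0,0,-6,-38,0,0,-8,-38,0,0,-8,-38,0,0,-8,-38,0,0,-8,-38,0,0,-8,-38,0,0,-8,-38,0,0,-8,-38,0,0,-8,-38,0,0]'

```text
time: 3.52
eef_pos: [423.4, -377.9, 508.7]
tool_rot: [180.0, 0.0, 157.5]
wrist_force: [1.0, -0.9, -0.0]
finger_gap: 0.004
```

Run:
```python
from h import *
s=get_state(); print(s["eef_pos"],np.round(s["joint_pos"],1))
for z in(70,): print(atz("scene",398,370,z),atz("top",464.4,283,z))
piv=np.array([510,-363.5])
for a in(157.4,170,180,190):
    p=piv+67*np.array([np.cos(np.radians(a)),np.sin(np.radians(a))]); print(a,proj("scene",[*p,71]),proj("top",[*p,71]))
print("base",proj("scene",[*piv,71]),proj("top",[*piv,71]))
```

```text
[ 423.38736854 -377.92679265  508.73531254] [  3.9  13.1  42.5  89.4  -9.   80.9 114.5]
[ 446.83776638 -358.56710683   70.        ] [ 445.22943175 -358.66587522   70.        ]
157.4 [391.18943357 362.14041994] [456.38773434 281.76329615]
170 [394.71622278 368.21166616] [461.88065146 283.37717683]
180 [398.5000278  372.61703652] [466.37682404 283.80174734]
190 [403.04108001 376.48872705] [470.84160347 283.45190119]
base [420.93292148 353.82766287] [465.3370201  258.55207563]
```

The nozzle points at about 176° and the lever at about 157°, so the lever is already about 18° off open. About 71° remain to the stop. Descending beside it now.

>>> servo_tool --targets '[0,0,40,0,0,0,40,0,0,0,40,0,0,0,40,0,0,0,40,0,0,0,40,0,0,0,40,0,0,0,40,0,0,0,40,0,0,0,20,0]'

```text
time: 4.35
eef_pos: [422.8, -374.8, 124.6]
tool_rot: [179.9, -0.3, 157.5]
wrist_force: [-0.6, 0.9, 0.6]
finger_gap: 0.008
```

Run:
```python
from h import *
s=get_state(); print(s["eef_pos"],np.round(s["joint_pos"],1))
im=vision.get_image("scene"); cv2.imwrite("pics/s2.png",cv2.resize(im[280:430,320:520],(800,600))[:,:,::-1])
```

```text
[ 422.81349645 -374.75637303  124.55334064] [ 16.4  33.7  28.9 118.7 -28.1  34.6 132.3]
```

View pics/s2.png

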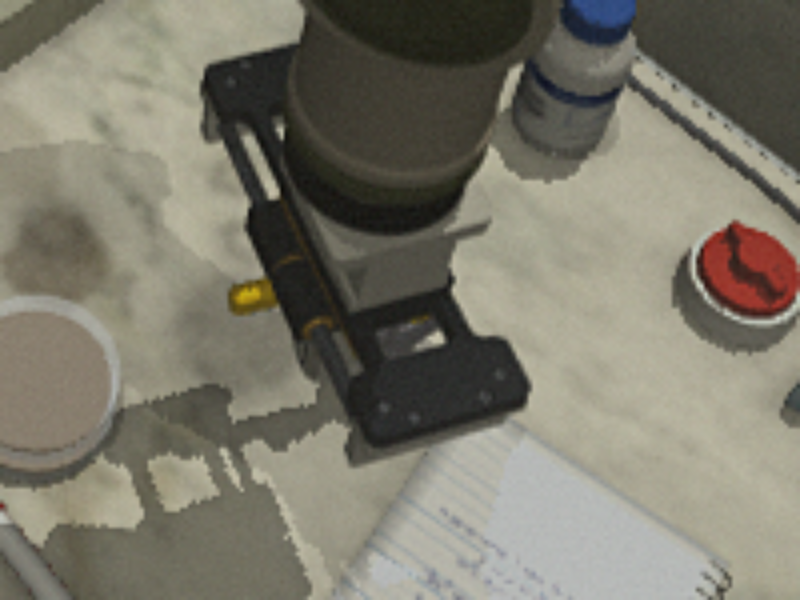

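Tool beside the yellow lever, with the tip visible at crop (250,297) and nothing touching.

>>> servo_tool --targets '[0,-2,14,0,0,0,12,0,0,0,0,0,0,0,0,0]'

```text
time: 4.73
eef_pos: [423.4, -378.3, 103.0]
tool_rot: [180.0, -0.0, 157.4]
wrist_force: [-0.3, -0.2, 0.3]
finger_gap: 0.002
```

>>> servo_tool --targets '[0,4,6,0,1,8,0,0,1,8,0,0,1,8,0,0,1,8,0,0,0.5,6.5,0,0,0.4,6.8,0,0,-0.6,6.8,0,0,-1,6.9,0,0,-2,6.9,0,0]'

```text
time: 5.57
eef_pos: [448.9, -312.6, 96.6]
tool_rot: [180.0, -0.0, 157.4]
wrist_force: [-2.0, -2.5, 0.2]
finger_gap: 0.005
```

>>> servo_tool --targets '[-2.4,6.9,0,0,-3.3,6.6,0,0,-3.9,6.4,0,0,-4.6,6,0,0,-5.3,5.6,0,0,0,0,0,0]'

```text
time: 6.07
eef_pos: [480.8, -290.4, 96.4]
tool_rot: [180.0, 0.0, 157.6]
wrist_force: [-0.4, -0.6, 0.1]
finger_gap: 0.006
```

Run:
```python
from h import *
s=get_state(); print(s["eef_pos"],s["wrist_force"],np.round(s["joint_pos"],1))
p=np.array(s["eef_pos"][:2])-[510,-363.5]; yaw=np.radians(157.4); print(p@[np.cos(yaw),np.sin(yaw)],p@[np.sin(yaw),-np.cos(yaw)])
im=vision.get_image("scene"); cv2.imwrite("pics/s3.png",cv2.resize(im[280:430,320:520],(800,600))[:,:,::-1])
```

```text
[ 480.81256776 -290.4286955    96.41546578] [-0.37989237 -0.56952273  0.1268833 ] [  7.   35.9  27.5 120.3 -31.8  31.  125.5]
55.02709619152667 56.243581198053775
```

View pics/s3.png

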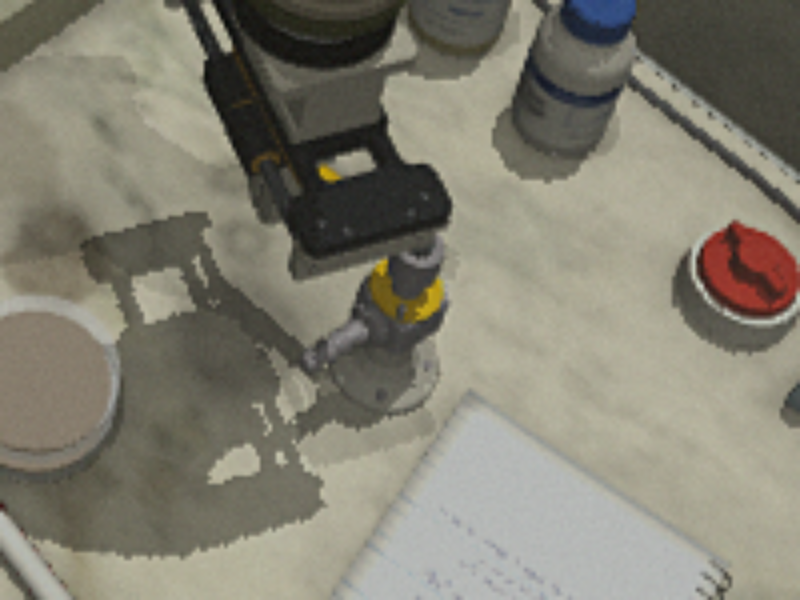

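The lever has turned under the gripper and is no longer over the nozzle. Moving on in small steps to the stop, watching the force.

>>> servo_tool --targets '[-2.8,2.5,0,0,-2.9,2.3,0,0,-3,2.2,0,0,0,0,0,0]'

```text
time: 6.45
eef_pos: [490.4, -288.5, 96.6]
tool_rot: [180.0, 0.0, 157.5]
wrist_force: [-0.5, 0.1, 0.5]
finger_gap: 0.007
```

>>> servo_tool --targets '[-3,1.8,0,0,0,0,0,0]'

```text
time: 6.62
eef_pos: [493.6, -288.0, 96.6]
tool_rot: [180.0, 0.0, 157.4]
wrist_force: [-1.0, -0.0, 0.2]
finger_gap: 0.003
```

>>> servo_tool --targets '[-3,1.6,0,0,0,0,0,0]'

```text
time: 6.78
eef_pos: [497.0, -287.7, 96.6]
tool_rot: [180.0, 0.0, 157.5]
wrist_force: [-0.4, -0.4, -0.2]
finger_gap: 0.005
```

>>> servo_tool --targets '[-2.5,1.2,0,0,0,0,0,0]'

```text
time: 6.95
eef_pos: [499.3, -287.7, 96.6]
tool_rot: [-180.0, -0.0, 157.4]
wrist_force: [-2.2, -0.4, 0.3]
finger_gap: 0.004
```

>>> servo_tool --targets '[-2,0.8,0,0,0,0,0,0]'

```text
time: 7.12
eef_pos: [499.7, -287.6, 96.4]
tool_rot: [-180.0, -0.2, 157.4]
wrist_force: [-7.2, -1.6, 3.8]
finger_gap: 0.005
```

Force is rising and the tool has stopped moving: it's on the stop. One small firm press, then a look.

>>> servo_tool --targets '[-2,0.8,0,0,0,0,0,0,0,0,0,0]'

```text
time: 7.37
eef_pos: [500.0, -287.6, 96.4]
tool_rot: [-180.0, -0.3, 157.3]
wrist_force: [-12.2, -2.1, 4.9]
finger_gap: 0.009
```

>>> servo_tool --targets '[6,-2.5,0,0,20,-8,0,0,20,-8,0,0,20,-8,-20,0,0,0,-40,0,0,0,-40,0,0,0,-40,0,0,0,-40,0,0,0,0,0]'

```text
time: 8.12
eef_pos: [435.1, -289.0, 283.3]
tool_rot: [180.0, 0.6, 157.4]
wrist_force: [1.0, -1.2, 0.2]
finger_gap: 0.003
```

Run:
```python
from h import *
s=get_state(); print(s["eef_pos"],s["wrist_force"],s["time"])
for c in("scene","top"):
    im=vision.get_image(c); cv2.imwrite(f"pics/{c}4.png",im[:,:,::-1])
```

```text
[ 435.05727154 -289.01729379  283.28703711] [ 1.03389457 -1.23092666  0.239227  ] 8.1167
```

View pics/top4.png

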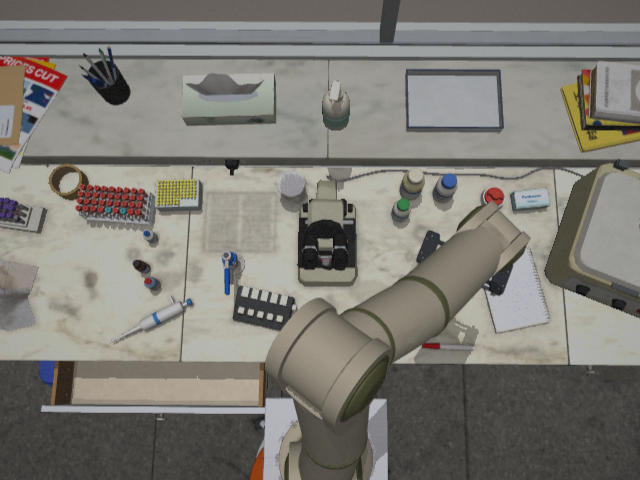

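View pics/scene4.png

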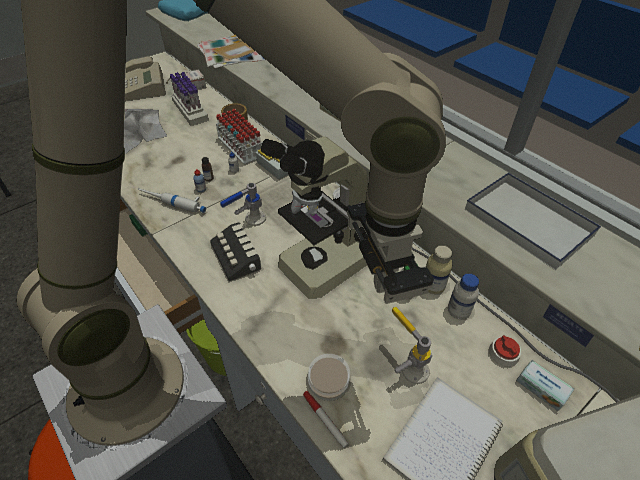

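Run:
```python
from h import *
im=cv2.imread("pics/scene4.png")[:,:,::-1].copy()
cv2.imwrite("pics/s4c.png",cv2.resize(im[290:390,360:460],(600,600),interpolation=cv2.INTER_NEAREST)[:,:,::-1])
m=yellow(im);k=np.zeros_like(m);k[300:336,385:420]=m[300:336,385:420]
v,u=np.nonzero(k);pts=np.array([atz("scene",x,y,117)[:2] for x,y in zip(u,v)],np.float32)
l=cv2.fitLine(pts,cv2.DIST_L2,0,.01,.01).ravel();print(len(u),l,np.degrees(np.arctan2(l[1],l[0])), np.linalg.norm(pts-[510,-363.5],axis=1).max())
for a in(80,83,86,90):
    d=np.array([np.cos(np.radians(a)),np.sin(np.radians(a))]);print(a,proj("scene",[*(np.array([510,-363.5])+100*d),115]))
```

```text
142 [ 1.3836643e-01  9.9038112e-01  5.1811694e+02 -2.9637115e+02] 82.04667 101.29254458770276
80 [395.34533819 306.86040093]
83 [393.39102356 307.89248189]
86 [391.50951827 309.01889973]
90 [389.12224879 310.66405979]
```

View pics/s4c.png

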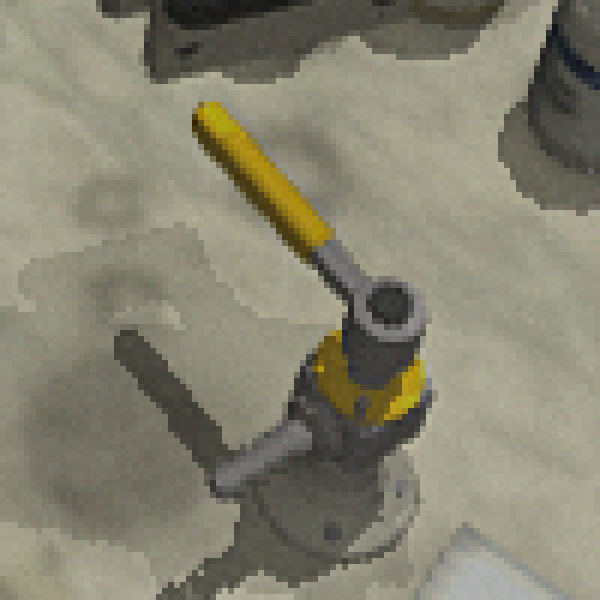

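Run:
```python
import cv2,numpy as np
a,b=[cv2.imread(f"pics/top{i}.png")[235:300,210:245].astype(int) for i in(0,4)]
print("air diff",np.abs(a-b).mean(),np.abs(a-b).max())
from cell import manip,get_state
s=get_state();print(np.abs(s["qd"]).max(),s["wrist_force"])
print(manip.sign_off())
```

```text
air diff 5.01010989010989 14
2.4654221674643164 [ 0.83937481 -0.10908179  0.28144391]
the job is handed in; nothing more can be done
None
```

The gas tap is shut. I pushed the yellow lever clockwise with the closed fingers until it met its end stop, then backed off and lifted clear before handing in at about 8 s.

- **End stop:** at the end, two 2 mm commands moved the tool only about 0.7 mm in all, and the wrist force rose from 2 to 12 N. That is far more than the lever's friction.
- **Lever angle:** the last picture puts the lever at about 82–83° in the world frame. The nozzle is at about 172–176°, so they are square to each other within measuring error (a few degrees).
- **Starting position:** the lever was already about 15–18° off the nozzle before I touched it, so I turned it roughly 75° rather than a full 90°.
- **Blue lever:** it looks unchanged between the first and last top views; the remaining differences look like image noise. It is still open.
- **Arm at hand-in:** it was clear of everything, with the wrist force under 1 N. It was still settling slightly, with joint speeds up to about 2.5°/s.

The networks' pivot points from the two cameras differed by about 14 mm. I used my own fit from the lever's shape in both pictures instead, which agreed to within a few mm.

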